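# Bring a brass blank under the marking punch with the jig's sprung slide

## Task

With a fingertip, push the round brass blank that lies on the marking jig's front ledge fully into the nest of the slide. Then push the slide by its red pad against its spring until it has gone past the sprung stop pin, and let go, so that the slide comes back and rests against the pin with the blank under the punch. Only push: nothing is to be picked up, and leave the other things on the bench where they are.

Things in the scene. Friction and masses are not known exactly. Their poses are not given: they have to be found in the camera images.
- jig: marking jig fixed to the bench: aluminium bed, dark steel guides, green C-frame with an upright punch. Origin on the bench under the slide's centre line; x points across the slide from the open front ledge to the rear guide, y along the slide the way it is pushed, z up. Bed: x -82 to +58, y -115 to +115 mm, top at z 14 mm. End block beyond y 80, 34 mm high
- loading_ledge (a point): point on the bed's top (z 14 mm) in the open loading bay, at jig x -54, y -10 mm, in front of the home nest; axes as the jig's. Front guide: x -26 to -18, top z 26 mm, only at y -115 to -62 and (with a flared end) y +12 to +80; the bay between them is open. Rear guide: x 34 to 42, top z 27 mm
- nest (a point): centre of the slide's U-shaped nest, on the bed's top; moves with the slide, axes as the jig's. At home it is at jig x 0, y -10 mm. 37 mm wide in y, open to the jig's -x, the mouth bevelled to 49 mm; a blank that touches the back wall, 17 mm behind the centre, is centred and flush with the slide's front edge at jig x -17 mm. Slide's top: z 24 mm
- punch_axis (a point): point on the bed's top under the punch, at jig x 0, y +32 mm. The punch's green C-frame stands at the rear; its arm reaches over the slide from x 57 to -15, y 18 to 46 mm, its top at z 52 and the punch's at z 72 mm
- slide (a joint): travel of the steel slide along the jig's +y, m. 0: home, held by its spring. 0.056: hard end. The spring pushes back with 2.4 N at 0, 9 N at the end; pin and damping add 2 to 5 N. From 0.02 on a brass tooth lifts the stop pin; past 0.044 the pin drops behind it, and a slide let go then comes back to rest on the pin at 0.042. Let go earlier, it returns to 0
- stop_pin (a joint): height of the sprung stop pin above its lowest position, m: 0 when down, up to 0.007 while the tooth passes. It moves by itself. Its black knob is at jig x 25, y 2, top z 70 mm (77 lifted), on a bracket x 12 to 57, y -10 to +14, top z 51 mm
- thumb_pad (a point): middle of the upright red pad's pushing face at the slide's right-hand end (it faces the jig's -y); moves with the slide. The face is 35 mm wide in x and reaches from z 30 to 64 mm; this point is at z 47 mm. Push it along the jig's +y; the room on its -y side is free above the guides
- blank: the round brass blank on the loading ledge, diameter 34 mm, 10 mm thick, 80 g; origin at the centre of its underside
- spare_0: a spare brass blank like the first, lying on the bench right of the jig; leave it
- spare_1: a second spare brass blank on the bench right of the jig; leave it
- hammer: chasing hammer with wooden handle, 200 mm, lying on the bench in front of the jig; leave it
- glue: glue bottle with orange cap, 93 mm tall, left of the jig; leave it
- steel_cup: small steel cup, diameter 72 mm, 34 mm high, left of the jig; leave it
- green_case: green case, 74x150x35 mm, on the right; leave it
- tweezers: steel tweezers, 128 mm, lying on the bench in front on the right; leave them

How it is judged:
By the outcome, as a careful person would: the job done as asked, in the order asked, and still so for the second after the job is handed in, with the robot touching nothing.
It also fails if it takes over 58 s, if anything falls off the work surface, if the arm or the gripper's body presses on something with over 40 N, if the wrist force passes 120 N, or if a joint passes its speed limit or range.

## Robot

A 6-joint arm with a two-finger parallel gripper is mounted at the origin on a cart in front of the work surface, level with it; the furniture and walls round the work are solid. World frame = base frame: x ahead of the robot, y to its left, z up, the work surface at z = 0. Lengths are in m, angles in rad, forces in N, time in s.
With the tool pointing down it reaches from about 0.325 to 0.775 m from the base axis. Payload 9.3 kg.
Tool frame: the origin (TCP) lies at the very end of the fingers, on their centre line; the grasp point (between the pads) lies 19 mm behind it (arm.grip_point_offset is the distance from the TCP to the grasp point, in m); z points along the fingers, y is the line along which they close (so a half turn about z gives the same grasp; the last joint's range is limited). The gripper opens to 85 mm and grips with 20 to 120 N. Pads are 22 mm wide; open, the fingers measure 114 mm over their backs; the gripper's body (76 mm by 85 mm) begins 54 mm behind the grasp point. The pads swing forward as they close: fully open they stand 13 mm farther back than shut.
Start: joints at [1.187, 0.259, 0.021, 1.334, 0, 1.418], TCP at [0.126, 0.535, 0.231] pointing down, gripper open.
Joint ranges: [-3.04, 3.04], [-0.91, 1.82], [-1.04, 1.36], [-1.92, 1.95], [-1.52, 1.45], [-3.14, 3.14]. Speed limits (rad/s): [2.22, 2.22, 2.79, 3.14, 3.14, 3.14].

## Interface

Orientations are given as a unit quaternion [x, y, z, w].
In Python, from plant import arm gives the robot as it stands.
- The arm moves only by the tool play_rows, never from a script. Its argument "plan" is text: rows parted by semicolons, each of 5 numbers parted by spaces: the opening, from -1 (shut) to 1 (fully open), so that 0 is half open, then the shift along the tool's x, y, z in m, then the turn about the tool's z in rad. In form: claw tx ty tz turn; .... A call has 1 to 12 rows; each row shifts and turns the commanded pose from where the row before left it, along the tool's axes as they then stand; what a row does not reach is not made up. A row lasts 1/8 s, in which the tool goes at most 62.5 mm and 10.7 degrees, less where a joint would pass 70% of its speed; a pose out of reach is approached as far as the arm can. A call is refused whole if a number of a shift passes 0.0625 or a number of a turn 0.188, either way. A call with a gripper value outside its range is refused whole. The fingers move at their own pace and stop on an object; "squeeze" is the grip in N (left out, the last holds). Time passes only in rows, so rows that do not move let the fingers close. It gives the time, the measured TCP pose, the force, the opening and the grip force at its end, in the units of the state.
- arm.observe(): the state, without advancing time (a new reading comes with each control period).
- arm.camera(name): name is "scene" or "top" or "wrist"; returns (picture, depth): 420x560x3 uint8, red, green, blue; 420x560 float32, m along the optical axis (not along the pixel's ray), 0 where there is no reading.
- arm.calibration(name): a dict with "mtx" (3x3 intrinsics, pixels), "origin" and "rotation" of the camera in the world; the wrist camera has in their place "hand_eye" (4x4, takes a point from camera to tool coordinates, whose origin is the TCP and whose axes are the flange's). Camera axes: x right, y down, z forward; pixel columns grow to the right and rows downward; lengths in m; the calibration is good to about 2 mm. A picture is of the moment at which its call begins: read the wrist's pose just before it. calibration takes no time and is no camera call.
- arm.sign_off(): hands the job in; it is judged then, once.
The state is a dict: "time": time; "joints": joint angles; "qd": joint speeds; "joint_torque": joint torques, N m; "ee_pos": TCP position; "tcp_rot": TCP orientation; "ft_force": force on the tool from outside, world axes, zero at the start; "ft_torque": the same for the moment, N m; "opening": finger opening in m; "finger_force": force on a finger pad.
Only numpy, scipy, OpenCV 4.12 (cv2) and the standard library are available. Lean on these libraries where they do the work, as an engineer would, in place of code of your own. Each camera call takes 0.05 s, during which the arm holds its last target. There are 200 camera calls.

## Working session

There is one attempt and no reset: what is moved stays moved. The work goes in short steps, Python scripts to look and compute and a tool call to move; the robot and the scene stay as the last step left them, time stands still between calls to the robot, and variables do not carry over. Pictures are saved under pics/ and viewed, at most 10 in all, crops included, and the job is handed in when it is done.

Besides the shell and the picture viewer there is one more tool, called after "Emit:" by a JSON object that holds its "fn" and its "kwargs", one argument or row to a line. play_rows: Moves the arm, as the interface text tells. Its arguments: {"type":"object","properties":{"plan":{"type":"string"},"squeeze":{"type":"number"}},"required":["plan"]}

```bash
mkdir -p pics
cat > h.py <<'E'
import numpy as np, cv2
from plant import arm
def cam(n):
    s=arm.observe(); p,d=arm.camera(n); c=arm.calibration(n)
    return p,d,c,s
def world(d,c,u,v):
    K=c["mtx"]; z=d[v,u]; r=np.array([(u-K[0,2])/K[0,0],(v-K[1,2])/K[1,1],1.])
    return np.array(c["origin"])+np.array(c["rotation"])@(r*z)
def cloud(d,c):
    K=np.array(c["mtx"]); v,u=np.mgrid[:d.shape[0],:d.shape[1]]
    r=np.stack([(u-K[0,2])/K[0,0]*d,(v-K[1,2])/K[1,1]*d,d],-1)
    return r@np.array(c["rotation"]).T+np.array(c["origin"])
E
python3 - <<'E'
from h import *
for n in("top","scene"):
    p,d,c,s=cam(n); cv2.imwrite(f"pics/{n}0.png",p[...,::-1]); np.savez(f"{n}0.npz",p=p,d=d,mtx=c["mtx"],origin=c["origin"],rotation=c["rotation"])
    print(n,c["origin"],np.round(c["rotation"],3).tolist(),c["mtx"][0])
print(arm.observe())
E
```

```text
top [-0.41380115 -0.13935766  1.23068621] [0.727, -0.603, 0.204, -0.258] [494.44933971   0.         283.3937768 ]
scene [ 0.00347883 -0.87420494  0.9663686 ] [0.885, -0.215, 0.096, -0.402] [525.87611057   0.         277.26122229]
{'time': 0.1, 'joints': array([1.18744029e+00, 2.59134208e-01, 2.08536645e-02, 1.33371970e+00,
       8.14312781e-06, 1.41818176e+00]), 'qd': array([-0.00082662, -0.00071681,  0.00327805, -0.00095808, -0.00045736,
        0.00021501]), 'joint_torque': array([ 4.88041638e-03, -5.56696165e+01,  3.45068443e+01,  1.16302303e-02,
       -1.73385492e-04, -5.79306928e-06]), 'ee_pos': array([0.12569946, 0.53518498, 0.23073385]), 'tcp_rot': array([ 1.15114946e-01,  9.93351995e-01, -5.79392882e-04, -1.63317952e-04]), 'ft_force': array([-0.55697797, -0.14130534, -0.87634214]), 'ft_torque': array([-0.05546478, -0.0341268 , -0.03776963]), 'finger_force': 0.0, 'opening': 0.08511746373206103}
```

View pics/top0.png

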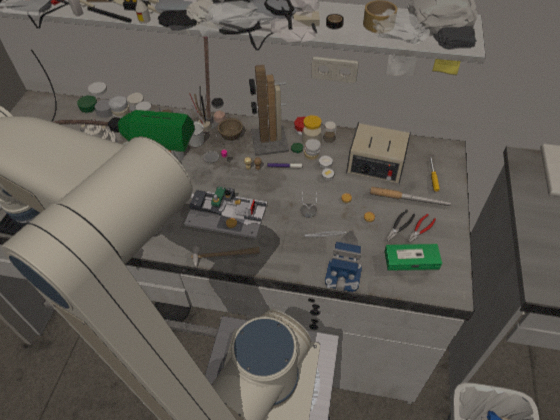

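View pics/scene0.png

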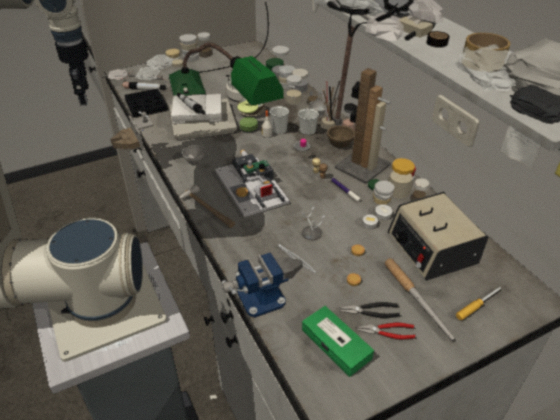

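The top view shows the jig at about (228,212), with the blank at (232,224) and the red pad at (253,207). In the scene view the jig is at (255,185). Next I'll zoom in and measure.

Run:
```python
from h import *
ims=[]
for n,(u0,u1,v0,v1) in {"top":(170,290,170,260),"scene":(200,320,140,230)}.items():
    z=np.load(n+"0.npz"); p=z["p"]; ims.append(cv2.resize(p[v0:v1,u0:u1],None,fx=5,fy=5,interpolation=cv2.INTER_CUBIC))
    W=cloud(z["d"],z); box=np.zeros(p.shape[:2],bool); box[v0:v1,u0:u1]=1
    h=cv2.cvtColor(p,cv2.COLOR_RGB2HSV).astype(int); H,S,V=h[...,0],h[...,1],h[...,2]
    for nm,m in {"red":((H<6)|(H>172))&(S>140)&(V>70),"brass":(H>8)&(H<25)&(S>110)&(V>70),"green":(H>45)&(H<85)&(S>80)}.items():
        k,l,st,ce=cv2.connectedComponentsWithStats((m&box).astype(np.uint8))
        for i in range(1,k):
            if st[i,4]>8:
                q=W[l==i]; print(n,nm,st[i],np.round(ce[i],1),np.round(np.median(q,0),4),np.round(q.min(0),3),np.round(q.max(0),3))
    # bed: points z 10..18mm
    m=box&(np.abs(W[...,2]-.014)<.003)
    k,l,st,ce=cv2.connectedComponentsWithStats(m.astype(np.uint8)); i=1+st[1:,4].argmax()
    print(n,"bed",st[i]); q=W[box&(W[...,2]>.009)&(W[...,2]<.075)][:,:2]
    k,l,st,ce=cv2.connectedComponentsWithStats((box&(W[...,2]>.009)&(W[...,2]<.09)).astype(np.uint8)); i=1+st[1:,4].argmax()
    r=cv2.minAreaRect(W[l==i][:,:2].astype(np.float32)); print(n,"rect",r,cv2.boxPoints(r).round(3).tolist(), "bench z",np.median(W[box][:,2]))
cv2.imwrite("pics/z.png",np.vstack(ims)[...,::-1][:, :]); 
cv2.imwrite("pics/za.png",ims[0][...,::-1]); cv2.imwrite("pics/zb.png",ims[1][...,::-1])
```

```text
Traceback (most recent call last):
  File "h.py", line 12, in cloud
    return r@np.array(c["rotation"]).T+np.array(c["origin"])
           ~^~~~~~~~~~~~~~~~~~~~~~~~~~
ValueError: matmul: Input operand 1 has a mismatch in its core dimension 0, with gufunc signature (n?,k),(k,m?)->(n?,m?) (size 4 is different from 3)
```

```bash
cat > h.py <<'E'
import numpy as np, cv2
from scipy.spatial.transform import Rotation as R
from plant import arm
def cam(n):
    s=arm.observe(); p,d=arm.camera(n); c=dict(arm.calibration(n))
    if n=="wrist":
        T=np.eye(4); T[:3,:3]=R.from_quat(s["tcp_rot"]).as_matrix(); T[:3,3]=s["ee_pos"]
        T=T@np.array(c["hand_eye"]); c["origin"]=T[:3,3]; c["rotation"]=R.from_matrix(T[:3,:3]).as_quat()
    return p,d,c,s
def cloud(d,c):
    K=np.array(c["mtx"]); v,u=np.mgrid[:d.shape[0],:d.shape[1]]
    r=np.stack([(u-K[0,2])/K[0,0]*d,(v-K[1,2])/K[1,1]*d,d],-1)
    return r@R.from_quat(c["rotation"]).as_matrix().T+np.array(c["origin"])
def ray(c,u,v,z):
    K=np.array(c["mtx"]); r=R.from_quat(c["rotation"]).apply([(u-K[0,2])/K[0,0],(v-K[1,2])/K[1,1],1.])
    o=np.array(c["origin"]); return o+r*(z-o[2])/r[2]
def blobs(p,W,box,n=""):
    h=cv2.cvtColor(p,cv2.COLOR_RGB2HSV).astype(int); H,S,V=h[...,0],h[...,1],h[...,2]
    for nm,m in {"red":((H<6)|(H>172))&(S>140)&(V>70),"brass":(H>8)&(H<25)&(S>110)&(V>70),"green":(H>45)&(H<85)&(S>80)}.items():
        k,l,st,ce=cv2.connectedComponentsWithStats((m&box).astype(np.uint8))
        for i in range(1,k):
            if st[i,4]>8:
                q=W[l==i]; print(n,nm,st[i],np.round(ce[i],1),np.round(np.median(q,0),4),np.round(q.min(0),3),np.round(q.max(0),3))
E
python3 - <<'E'
from h import *
for n,(u0,u1,v0,v1) in {"top":(170,290,170,260),"scene":(200,320,140,230)}.items():
    z=np.load(n+"0.npz"); p=z["p"]; cv2.imwrite("pics/z%s.png"%n[0],cv2.resize(p[v0:v1,u0:u1],None,fx=6,fy=6,interpolation=cv2.INTER_CUBIC)[...,::-1])
    W=cloud(z["d"],z); box=np.zeros(p.shape[:2],bool); box[v0:v1,u0:u1]=1
    blobs(p,W,box,n)
    k,l,st,ce=cv2.connectedComponentsWithStats((box&(W[...,2]>.009)&(W[...,2]<.09)).astype(np.uint8)); i=1+st[1:,4].argmax()
    r=cv2.minAreaRect(W[l==i][:,:2].astype(np.float32)); print(n,"rect",r,cv2.boxPoints(r).round(3).tolist(), "bench z",np.median(W[box][:,2]))
E
```

```text
top red [251 200   3  14  21] [251.9 206.9] [0.4802 0.1487 0.062 ] [0.475 0.146 0.037] [0.508 0.151 0.068]
top brass [213 198   6   4  10] [216. 200.] [0.4953 0.264  0.0536] [0.488 0.258 0.047] [0.503 0.275 0.056]
top brass [235 200   6   4  21] [237.4 201.5] [0.52   0.2052 0.0287] [0.513 0.197 0.019] [0.531 0.216 0.034]
top brass [226 218  11  10  80] [230.9 222.2] [0.4431 0.2072 0.0225] [0.425 0.191 0.009] [0.462 0.226 0.031]
top green [212 187  14  20 101] [218.9 195.8] [0.523  0.2607 0.0501] [0.48  0.25  0.038] [0.551 0.278 0.058]
top rect ((0.48291608691215515, 0.24171182513237), (0.24527370929718018, 0.14325763285160065), 88.59622955322266) [[0.40799999237060547, 0.12099999934434891], [0.5519999861717224, 0.11699999868869781], [0.5580000281333923, 0.3630000054836273], [0.414000004529953, 0.3659999966621399]] bench z 0.0010882707598707242
scene red [261 185  11  12  41] [264.6 188.9] [0.4841 0.1496 0.0595] [0.476 0.146 0.034] [0.508 0.153 0.064]
scene brass [260 169   4   3   9] [261.1 170.1] [0.5176 0.2332 0.0532] [0.513 0.228 0.048] [0.524 0.239 0.062]
scene brass [264 181   5   3   9] [266.2 181.8] [0.5206 0.2066 0.0299] [0.514 0.199 0.025] [0.527 0.215 0.033]
scene brass [237 187  11  10  86] [241.7 191.6] [0.4425 0.2056 0.023 ] [0.428 0.188 0.013] [0.461 0.234 0.029]
scene green [243 161  25  12  97] [254.4 166.2] [0.5119 0.2636 0.0507] [ 0.003 -0.874  0.02 ] [0.549 0.319 0.966]
scene rect ((0.48521608114242554, 0.25556397438049316), (0.27721500396728516, 0.14150334894657135), 87.75051879882812) [[0.4090000092983246, 0.11999999731779099], [0.550000011920929, 0.11400000005960464], [0.5609999895095825, 0.39100000262260437], [0.41999998688697815, 0.3970000147819519]] bench z 0.0006659347242240488
```

View pics/zt.png

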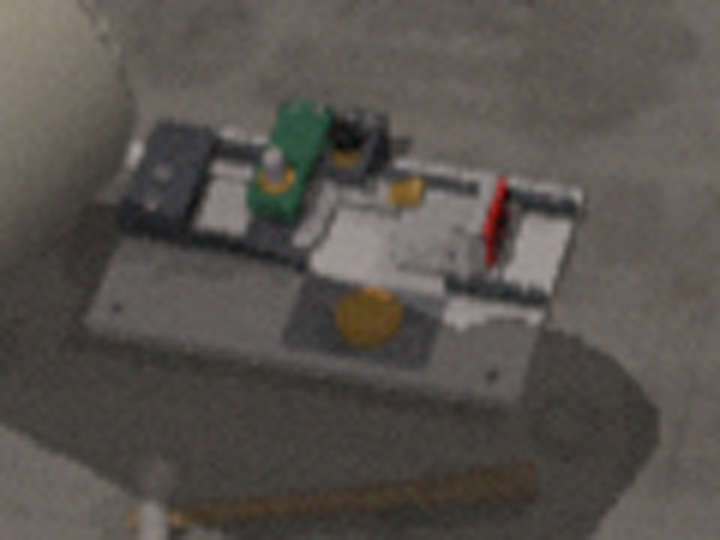

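View pics/zs.png

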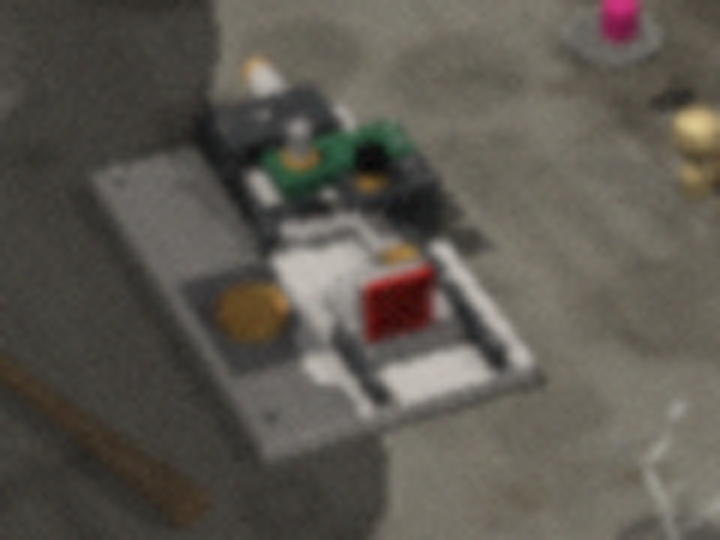

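Emit:
{"fn": "play_rows", "kwargs": {
  "plan": "-1 -0.02 -0.013 0 0; -1 -0.045 -0.029 0 0; -1 -0.05 -0.032 0 0; -1 -0.05 -0.032 0 0; -1 -0.05 -0.032 0 0; -1 -0.05 -0.032 0 0; -1 -0.045 -0.029 0 0; -1 -0.035 -0.022 0 0; -1 -0.018 -0.012 0 -0.1; -1 0 0 0 -0.1; -1 0 0 0 0",
  "squeeze": 30
}}

```text
time: 1.48
ee_pos: [0.4259, 0.2252, 0.231]
tcp_rot: [0.016, 1.0, -0.0, -0.0]
ft_force: [-0.4, 0.3, -0.5]
opening: -0.0003
finger_force: 0.0
```

Run:
```python
from h import *
for n in ("wrist","top"):
    p,d,c,s=cam(n); cv2.imwrite(f"pics/{n}1.png",p[...,::-1]); np.savez(f"{n}1.npz",p=p,d=d,mtx=c["mtx"],origin=c["origin"],rotation=c["rotation"])
    if n=="wrist":
        print(s["time"],s["ee_pos"],s["tcp_rot"],s["opening"],s["ft_force"],c["origin"],np.round(c["hand_eye"],3).tolist())
        W=cloud(d,c); blobs(p,W,np.ones(d.shape,bool)); print(np.median(W[d>0][:,2]))
```

```text
1.475 [0.42590409 0.22524444 0.23096736] [ 1.60779899e-02  9.99870667e-01 -1.13235293e-04 -3.68226844e-04] -0.00033915136793963145 [-0.38818247  0.32133218 -0.50117445] [0.34268503 0.22819608 0.37363216] [[0.0, -0.947, -0.321, 0.083], [1.0, 0.0, -0.0, 0.0], [0.0, -0.321, 0.947, -0.143], [0.0, 0.0, 0.0, 1.0]]
 red [209 234   7  39 127] [210.9 255.6] [0.4917 0.1513 0.0634] [0.343 0.136 0.016] [0.529 0.228 0.374]
 brass [249 187  29  30 664] [263.  201.6] [0.4434 0.2087 0.0241] [0.343 0.191 0.013] [0.465 0.228 0.374]
 brass [310 248  16  14 101] [316.6 253. ] [0.4947 0.2656 0.0548] [0.49  0.26  0.051] [0.507 0.277 0.067]
 brass [407 255   6  15  56] [409.8 262. ] [0.5241 0.3845 0.0277] [0.518 0.382 0.02 ] [0.536 0.387 0.03 ]
 brass [258 258  15  13 114] [263.5 263.1] [0.5183 0.2044 0.0304] [0.343 0.198 0.023] [0.531 0.228 0.374]
 brass [292 269   5   4  13] [294.  270.4] [0.5154 0.2417 0.0561] [0.514 0.239 0.053] [0.518 0.244 0.063]
 brass [ 15 313  28  24 514] [ 28.6 324.8] [ 0.6137 -0.1235  0.0098] [ 0.343 -0.155 -0.003] [0.634 0.228 0.374]
 brass [456 326  16  12  65] [463.  331.7] [0.6355 0.4697 0.02  ] [0.634 0.465 0.008] [0.639 0.477 0.032]
 brass [482 372  14  16  95] [488.3 378.9] [0.6506 0.4661 0.0831] [0.343 0.228 0.067] [0.672 0.478 0.374]
 brass [ 84 375   9   7  28] [ 88.2 377.7] [ 0.6971 -0.0521  0.0185] [ 0.411 -0.06   0.017] [0.704 0.175 0.307]
 green [304 239  25  58 945] [315.8 267.7] [0.5186 0.266  0.0518] [0.343 0.228 0.042] [0.554 0.281 0.374]
 green [ 492  391   68   29 1334] [534.4 403.6] [0.5574 0.4134 0.1945] [0.343 0.228 0.183] [0.56  0.443 0.374]
0.0001681150231898354
```

View pics/wrist1.png

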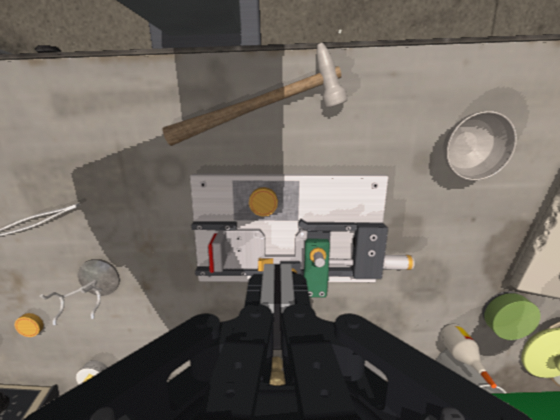

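The wrist view shows the blank at (263,202), the nest near (281,237), the pad at (211,255) and the bed's front corners at (191,176) and (387,176). I'll cast rays through these.

Run:
```python
from h import *
z=np.load("wrist1.npz"); p=z["p"]; f=4
cv2.imwrite("pics/zw.png",cv2.resize(p[165:300,180:400-25],None,fx=f,fy=f,interpolation=cv2.INTER_CUBIC)[...,::-1])
A=ray(z,191.5,176.5,.014); B=ray(z,387,176.5,.014); print("FR,FL",A,B,np.linalg.norm(A-B))
y=(B-A)/np.linalg.norm(B-A); x=np.array([y[1],-y[0],0]); O=A+.082*x+.115*y; O[2]=0
print("yaw",np.degrees(np.arctan2(-y[0],y[1])),"O",O)
def J(P): d=P-O; return np.round([d@x*1e3,d@y*1e3],1)
for nm,u,v,h in [("blank",263,201.6,.024),("ring",316.6,256,.053),("green mid",316.5,267,.052),("pad",209.5,255,.05),("bedrearR",199,281,.014),("patch",266,200,.014)]: P=ray(z,u,v,h); print(nm,P.round(4),J(P))
```

```text
FR,FL [0.41351151 0.12701589 0.014     ] [0.42073804 0.35251198 0.014     ] 0.22561184939943058
yaw -1.8355428901871693 O [0.49915298 0.23933036 0.        ]
blank [0.4434 0.2087 0.024 ] [-54.8 -32.4]
ring [0.5003 0.2674 0.053 ] [ 0.2 28.1]
green mid [0.5146 0.2675 0.052 ] [14.5 28.6]
pad [0.4966 0.1468 0.05  ] [  0.5 -92.6]
bedrearR [0.5503 0.1204 0.014 ] [  54.9 -117.2]
patch [0.4444 0.2117 0.014 ] [-53.8 -29.3]
```

View pics/zw.png

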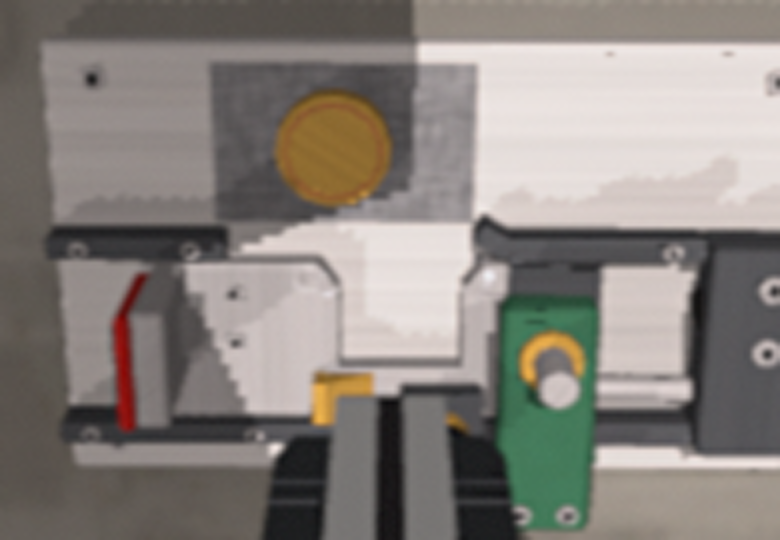

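Emit:
{"fn": "play_rows", "kwargs": {
  "plan": "-1 -0.009 -0.028 0.02 0; -1 -0.009 -0.027 0.04 0; -1 0 0 0.05 0; -1 0 0 0.05 0; -1 0 0 0.032 0; -1 0 0 0.012 0; -1 0 0 0.006 0; -1 0 0 0 0"
}}

```text
time: 2.58
ee_pos: [0.4427, 0.1703, 0.0219]
tcp_rot: [0.015, 1.0, 0.0, 0.001]
ft_force: [-1.2, 0.2, -0.0]
opening: -0.0004
finger_force: 0.0
```

Run:
```python
from h import *
p,d,c,s=cam("wrist"); cv2.imwrite("pics/w2.png",p[...,::-1])
print(s["time"],s["ee_pos"],s["tcp_rot"],s["ft_force"])
W=cloud(d,c); blobs(p,W,np.ones(d.shape,bool))
```

```text
2.575 [0.44266907 0.17026418 0.02194735] [1.54468068e-02 9.99880551e-01 1.16927407e-04 5.15182686e-04] [-1.21329703  0.23826833 -0.04769623]
 brass [ 317  247   68   65 3399] [350.2 278.8] [0.4418 0.2075 0.024 ] [0.359 0.173 0.013] [0.465 0.225 0.164]
 green [ 451  367   67   40 1303] [490.3 381.6] [0.4842 0.2709 0.0487] [0.359 0.173 0.039] [0.496 0.281 0.164]
```

View pics/w2.png

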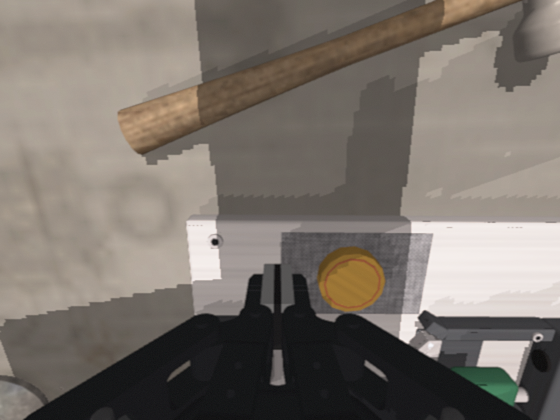

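Emit:
{"fn": "play_rows", "kwargs": {
  "plan": "-1 0 0 0.004 0; -1 0 0.006 0 0; -1 0 0.006 0 0; -1 0 0.005 0 0; -1 0 0.005 0 0; -1 0 0.005 0 0; -1 0 0.005 0 0; -1 0 0.001 0 0; -1 0 0 0 0; -1 0 -0.006 0 0"
}}

```text
time: 3.88
ee_pos: [0.4431, 0.1972, 0.0173]
tcp_rot: [0.015, 1.0, 0.0, 0.0]
ft_force: [0.5, 1.6, 4.4]
opening: 0.0001
finger_force: 2.3
```

Run:
```python
from h import *
p,d,c,s=cam("wrist"); cv2.imwrite("pics/w3.png",p[...,::-1])
print(s["time"],s["ee_pos"],s["tcp_rot"],s["ft_force"])
W=cloud(d,c); blobs(p,W,np.ones(d.shape,bool))
```

```text
3.875 [0.44307505 0.1972215  0.01731099] [1.50600647e-02 9.99886541e-01 3.04297818e-04 7.99556583e-05] [0.50404828 1.6360784  4.38410625]
 red [181 361   9  11  47] [185.1 365.4] [0.4768 0.1518 0.0374] [0.434 0.15  0.034] [0.478 0.169 0.083]
 brass [ 299  251   67   67 3247] [332.8 283.7] [0.4407 0.2246 0.0247] [0.36  0.2   0.014] [0.468 0.241 0.16 ]
```

View pics/w3.png

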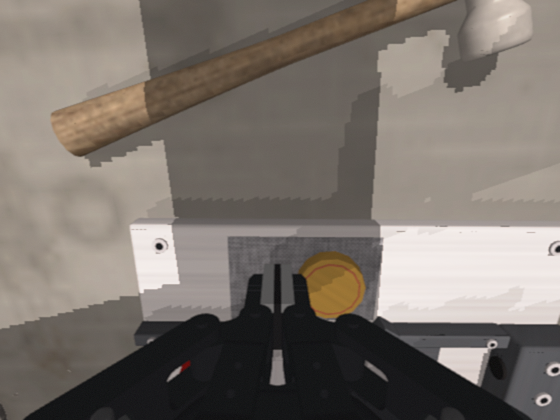

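Emit:
{"fn": "play_rows", "kwargs": {
  "plan": "-1 0 0.004 -0.001 0; -1 0 0.004 0 0; -1 0 0.002 0 0; -1 0 0 0 0; -1 0 -0.01 0 0; -1 0 -0.02 0 0; -1 0 -0.01 -0.03 0; -1 0 0 -0.06 0; -1 0.05 0 -0.05 0; -1 0.04 0 0 0; -1 0 0 0 0"
}}

```text
time: 5.3
ee_pos: [0.3558, 0.1692, 0.1531]
tcp_rot: [0.015, 1.0, 0.0, 0.0]
ft_force: [0.6, -0.2, -0.1]
opening: -0.0002
finger_force: 0.0
```

Run:
```python
from h import *
p,d,c,s=cam("wrist"); cv2.imwrite("pics/w4.png",p[...,::-1])
print(s["time"],s["ee_pos"],s["tcp_rot"],s["ft_force"])
W=cloud(d,c); blobs(p,W,np.ones(d.shape,bool))
```

```text
5.3 [0.35578142 0.16915775 0.15307686] [1.50407659e-02 9.99886790e-01 9.48408765e-05 4.16150278e-04] [ 0.59540273 -0.24581001 -0.06659527]
 brass [325 272  34  33 893] [341.4 288.3] [0.4423 0.2303 0.0239] [0.272 0.172 0.013] [0.467 0.247 0.296]
 brass [480 344   9  18  75] [484.8 352.4] [0.5227 0.3842 0.0268] [0.518 0.382 0.018] [0.535 0.387 0.03 ]
 brass [ 26 398  25  18 194] [ 36.9 405.4] [ 0.6017 -0.1271  0.0091] [ 0.272 -0.155 -0.001] [0.627 0.172 0.296]
 brass [526 414  11   6  31] [531.1 416.5] [0.6352 0.4689 0.011 ] [0.344 0.23  0.007] [0.64  0.477 0.24 ]
 green [366 362  22  20 146] [376.4 371.1] [0.5158 0.2581 0.052 ] [0.348 0.199 0.042] [0.531 0.273 0.222]
```

View pics/w4.png

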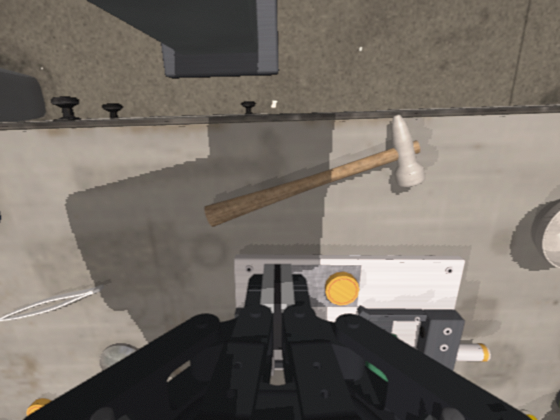

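Emit:
{"fn": "play_rows", "kwargs": {
  "plan": "-1 -0.014 0.02 0 0; -1 -0.014 0.022 0 0; -1 -0.0145 0.021 0.02 0; -1 0 0 0.05 0; -1 0 0 0.04 0; -1 0 0 0.018 0; -1 0 0 0.007 0; -1 0 0 0 0"
}}

```text
time: 6.35
ee_pos: [0.4029, 0.2311, 0.0172]
tcp_rot: [0.016, 1.0, -0.0, -0.0]
ft_force: [0.4, -0.6, 0.3]
opening: -0.0003
finger_force: 0.0
```

Emit:
{"fn": "play_rows", "kwargs": {
  "plan": "-1 -0.006 0 0 0; -1 -0.006 0 0 0; -1 -0.006 0 0 0; -1 -0.006 0 0 0; -1 -0.006 0 0 0; -1 -0.006 0 0 0; -1 -0.006 0 0 0; -1 -0.006 0 0 0; -1 -0.006 0 0 0; -1 -0.005 0 0 0; -1 0 0 0 0"
}}

```text
time: 7.72
ee_pos: [0.4618, 0.2295, 0.0175]
tcp_rot: [0.016, 1.0, 0.0, 0.0]
ft_force: [0.4, -0.0, 0.9]
opening: 0.0
finger_force: 0.0
```

Run:
```python
from h import *
p,d,c,s=cam("wrist"); cv2.imwrite("pics/w5.png",p[...,::-1])
print(s["time"],s["ee_pos"],s["tcp_rot"],s["ft_force"])
W=cloud(d,c); blobs(p,W,np.ones(d.shape,bool))
p,d,c,s=cam("top"); W=cloud(d,c); b=np.zeros(d.shape,bool); b[180:250,190:280]=1; blobs(p,W,b,"top")
cv2.imwrite("pics/t5.png",p[...,::-1])
p,d,c,s=cam("scene"); W=cloud(d,c); b=np.zeros(d.shape,bool); b[150:220,210:300]=1; blobs(p,W,b,"scene")
```

```text
7.725 [0.46176835 0.22945303 0.01745716] [1.55262396e-02 9.99879452e-01 4.00729229e-05 1.23350843e-04] [ 3.72254126e-01 -4.77224025e-04  9.15741875e-01]
 red [ 76 328  46  58 441] [ 97.1 357.4] [0.4772 0.152  0.0519] [0.378 0.096 0.   ] [0.546 0.232 0.16 ]
 brass [272 349  11  11 104] [277.  354.3] [0.502  0.2285 0.0243] [0.465 0.226 0.013] [0.516 0.231 0.065]
 brass [548 362  12  12  62] [555.5 365.8] [0.5191 0.3832 0.0199] [0.378 0.232 0.016] [0.52  0.387 0.16 ]
 green [365 361  23  20 138] [375.3 370.2] [0.4861 0.2704 0.0518] [0.378 0.232 0.049] [0.494 0.277 0.16 ]
top red [251 200   3  14  16] [251.8 206.1] [0.4872 0.1494 0.0615] [0.472 0.147 0.043] [0.508 0.151 0.069]
scene red [261 185  11  12  40] [264.4 189. ] [0.4842 0.1492 0.0597] [0.475 0.145 0.035] [0.507 0.154 0.066]
scene red [268 188   4   7  11] [270.  191.5] [0.5052 0.1487 0.0393] [0.498 0.144 0.034] [0.508 0.153 0.056]
scene brass [248 179  11   9  73] [252.9 182.9] [0.4875 0.2254 0.0235] [0.469 0.209 0.016] [0.505 0.247 0.031]
scene brass [264 181   5   3  10] [266.2 181.9] [0.5203 0.2052 0.0292] [0.514 0.2   0.026] [0.528 0.212 0.033]
scene green [253 162  15   9  68] [257.8 164.9] [0.519  0.2637 0.0515] [0.501 0.233 0.023] [0.546 0.317 0.073]
```

Emit:
{"fn": "play_rows", "kwargs": {
  "plan": "-1 -0.004 0 0 0; -1 -0.003 0 0 0; -1 0 0 0 0"
}}

```text
time: 8.25
ee_pos: [0.4687, 0.2292, 0.0175]
tcp_rot: [0.015, 1.0, 0.0, 0.0]
ft_force: [0.1, -0.4, 0.1]
opening: -0.0001
finger_force: 0.0
```

Emit:
{"fn": "play_rows", "kwargs": {
  "plan": "-1 -0.0015 0 0 0; -1 0 0 0 0"
}}

```text
time: 8.5
ee_pos: [0.4699, 0.2292, 0.0175]
tcp_rot: [0.015, 1.0, -0.0, 0.0]
ft_force: [0.3, 0.4, -0.3]
opening: 0.0003
finger_force: 0.0
```

Emit:
{"fn": "play_rows", "kwargs": {
  "plan": "-1 -0.0015 0 0 0; -1 0 0 0 0"
}}

```text
time: 8.75
ee_pos: [0.4704, 0.2291, 0.0173]
tcp_rot: [0.015, 1.0, -0.0, -0.001]
ft_force: [-4.8, 0.2, 1.4]
opening: -0.0001
finger_force: 2.6
```

Emit:
{"fn": "play_rows", "kwargs": {
  "plan": "-1 -0.0015 0 0 0; -1 0 0 0 0"
}}

```text
time: 9.0
ee_pos: [0.4707, 0.229, 0.017]
tcp_rot: [0.015, 1.0, -0.0, -0.002]
ft_force: [-9.9, 0.0, 5.2]
opening: -0.0003
finger_force: 4.9
```

Emit:
{"fn": "play_rows", "kwargs": {
  "plan": "-1 0.008 0 0 0; -1 0.02 0 0 0; -1 0.03 0 -0.02 0; -1 0.03 0 -0.05 0; -1 0.02 0 -0.05 0; -1 0 0 0 0"
}}

```text
time: 9.75
ee_pos: [0.3657, 0.2333, 0.1411]
tcp_rot: [0.015, 1.0, 0.001, 0.004]
ft_force: [0.2, 0.2, -0.7]
opening: 0.0003
finger_force: 0.0
```

Run:
```python
from h import *
p,d,c,s=cam("wrist"); cv2.imwrite("pics/w6.png",p[...,::-1])
print(s["time"],s["ee_pos"],s["tcp_rot"],s["ft_force"])
W=cloud(d,c); blobs(p,W,np.ones(d.shape,bool))
p,d,c,s=cam("top"); W=cloud(d,c); b=np.zeros(d.shape,bool); b[180:250,190:280]=1; blobs(p,W,b,"top"); pt=p
p,d,c,s=cam("scene"); W=cloud(d,c); b=np.zeros(d.shape,bool); b[150:220,210:300]=1; blobs(p,W,b,"scene")
f=lambda q:cv2.resize(q,None,fx=5,fy=5,interpolation=cv2.INTER_CUBIC)
cv2.imwrite("pics/c6.png",np.hstack([f(pt[185:245,190:270]),f(p[150:210,220:300])])[...,::-1])
```

```text
9.75 [0.36574108 0.23327899 0.14112117] [0.01493929 0.99988067 0.00139248 0.00367664] [ 0.20239099  0.24384279 -0.70524724]
 red [185 361   5   7  30] [186.9 363.9] [0.4934 0.1515 0.0635] [0.356 0.134 0.026] [0.533 0.205 0.205]
 brass [425 344   8  15  68] [429.3 351. ] [0.5202 0.3844 0.0257] [0.353 0.279 0.017] [0.526 0.386 0.209]
 brass [278 371   6   9  35] [280.4 374.9] [0.5169 0.232  0.0543] [0.515 0.23  0.051] [0.523 0.235 0.059]
top red [251 200   3  10  11] [252.  204.4] [0.4923 0.1495 0.0631] [0.472 0.148 0.059] [0.508 0.151 0.066]
top brass [225 209  10   4  27] [229.7 210.5] [0.4845 0.2197 0.023 ] [-0.414 -0.139  0.018] [0.495 0.237 1.231]
scene red [261 185  11  11  57] [265.6 189.5] [0.4901 0.1495 0.0539] [ 0.003 -0.874  0.032] [0.509 0.156 0.966]
scene brass [250 179  12   8  69] [255.2 182.2] [0.4943 0.2259 0.0238] [0.48  0.211 0.017] [0.513 0.245 0.028]
scene brass [264 181   6   3  11] [266.5 181.9] [0.5186 0.2046 0.0297] [0.514 0.197 0.027] [0.526 0.213 0.036]
scene green [243 161  25  12  99] [255.1 166. ] [0.5135 0.2604 0.0513] [ 0.003 -0.874  0.024] [0.546 0.315 0.966]
```

Emit:
{"fn": "play_rows", "kwargs": {
  "plan": "-1 -0.01 -0.02 -0.04 0; -1 -0.02 -0.03 -0.04 0; -1 -0.02 -0.02 0 0; -1 -0.017 -0.01 0 0; -1 0 0 0 0"
}}

```text
time: 10.52
ee_pos: [0.4301, 0.1498, 0.2158]
tcp_rot: [0.016, 1.0, -0.0, -0.001]
ft_force: [-0.3, 0.8, -0.3]
opening: 0.0003
finger_force: 0.0
```

Run:
```python
from h import *
p,d,c,s=cam("wrist")
print(s["time"],s["ee_pos"],s["tcp_rot"],s["ft_force"])
W=cloud(d,c); blobs(p,W,np.ones(d.shape,bool))
cv2.imwrite("pics/w7.png",cv2.resize(p[160:300,220:420],None,fx=4,fy=4,interpolation=cv2.INTER_CUBIC)[...,::-1])
```

```text
10.525 [0.43012811 0.14982619 0.21584453] [ 1.63088125e-02  9.99866033e-01 -2.26200896e-04 -1.37389277e-03] [-0.34072996  0.75939273 -0.34118257]
 red [278 234   4  31 114] [279.6 249.5] [0.4825 0.151  0.0629] [0.347 0.149 0.034] [0.499 0.153 0.359]
 brass [332 229  29  28 650] [345.8 243. ] [0.4953 0.2269 0.024 ] [0.347 0.153 0.013] [0.515 0.244 0.359]
 brass [382 248  18  16 115] [388.6 254. ] [0.495  0.2644 0.0548] [0.489 0.26  0.051] [0.507 0.277 0.057]
 brass [476 256   8  15  58] [480.2 262.9] [0.524  0.3843 0.0274] [0.518 0.381 0.02 ] [0.534 0.387 0.031]
 brass [321 259  16  14 179] [328.4 265.5] [0.5206 0.2061 0.0294] [0.347 0.153 0.022] [0.531 0.217 0.359]
 brass [353 270  13   8  45] [358.3 272.4] [0.5156 0.2342 0.0547] [0.514 0.23  0.052] [0.524 0.242 0.061]
 brass [  0 276  19  26 392] [  7.5 288.5] [ 0.5511 -0.1956  0.0097] [ 0.535 -0.21   0.001] [ 0.569 -0.187  0.012]
 brass [ 61 316  29  25 538] [ 75.  328.4] [ 0.6135 -0.1241  0.0098] [ 0.6   -0.152 -0.001] [ 0.637 -0.108  0.012]
 brass [520 330  18  12  63] [528.4 335.6] [0.6355 0.4691 0.0204] [0.634 0.464 0.008] [0.638 0.476 0.031]
 brass [  0 349  31  19 459] [ 13.5 357.3] [ 0.6491 -0.2092  0.0192] [ 0.347 -0.233  0.004] [0.664 0.153 0.359]
 brass [555 378   5   7  20] [557.7 380.6] [0.6514 0.4644 0.0756] [0.649 0.462 0.056] [0.675 0.484 0.079]
 green [ 369  239   33   61 1181] [384.  270.1] [0.5207 0.263  0.0516] [0.347 0.153 0.013] [0.554 0.28  0.359]
```

View pics/w7.png

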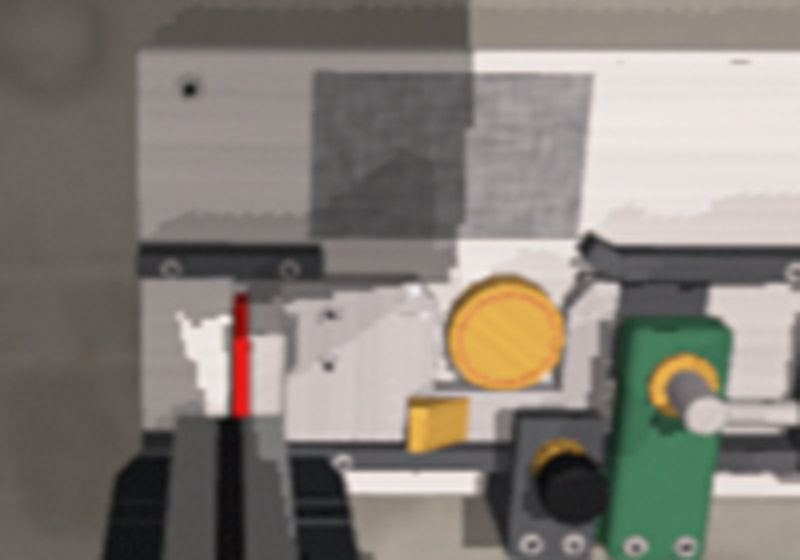

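The blank is seated: it touches the nest's back wall and is flush with the slide's front edge. Next is the pad.

Emit:
{"fn": "play_rows", "kwargs": {
  "plan": "-1 -0.02 -0.02 0 0; -1 -0.03 -0.015 0 0; -1 -0.0163 0 0.02 0; -1 0 0 0.05 0; -1 0 0 0.05 0; -1 0 0 0.035 0; -1 0 0 0.017 0; -1 0 0 0 0"
}}

```text
time: 11.58
ee_pos: [0.4929, 0.1141, 0.0439]
tcp_rot: [0.015, 1.0, -0.0, -0.002]
ft_force: [1.0, 0.2, -0.0]
opening: 0.0003
finger_force: 0.0
```

Emit:
{"fn": "play_rows", "kwargs": {
  "plan": "-1 0 0.006 0 0; -1 0 0.006 0 0; -1 0 0.004 0 0; -1 0 0.003 0 0; -1 0 0 0 0"
}}

```text
time: 12.2
ee_pos: [0.4952, 0.1326, 0.0456]
tcp_rot: [0.015, 1.0, -0.0, 0.0]
ft_force: [-0.1, -0.3, 0.4]
opening: 0.0001
finger_force: 0.0
```

Emit:
{"fn": "play_rows", "kwargs": {
  "plan": "-1 0 0.004 0 0; -1 0 0.004 0 0; -1 0 0 0 0"
}}

```text
time: 12.58
ee_pos: [0.4955, 0.1405, 0.0455]
tcp_rot: [0.015, 1.0, -0.0, 0.0]
ft_force: [-0.3, -2.7, 1.0]
opening: 0.0001
finger_force: 1.4
```

Emit:
{"fn": "play_rows", "kwargs": {
  "plan": "-1 0 0.004 0 0; -1 0 0 0 0"
}}

```text
time: 12.82
ee_pos: [0.4956, 0.1445, 0.0455]
tcp_rot: [0.015, 1.0, 0.0, 0.0]
ft_force: [-0.2, -2.8, 0.9]
opening: 0.0002
finger_force: 1.7
```

Emit:
{"fn": "play_rows", "kwargs": {
  "plan": "-1 0 0.004 0 0; -1 0 0.004 0 0; -1 0 0.004 0 0; -1 0 0.004 0 0; -1 0 0.004 0 0; -1 0 0.004 0 0; -1 0 0.004 0 0; -1 0 0.004 0 0; -1 0 0.004 0 0; -1 0 0 0 0"
}}

```text
time: 14.08
ee_pos: [0.4968, 0.1799, 0.0455]
tcp_rot: [0.016, 1.0, -0.001, 0.0]
ft_force: [0.9, -7.3, 1.4]
opening: 0.0002
finger_force: 3.8
```

Run:
```python
from h import *
p,d,c,s=cam("wrist")
print(s["time"],s["ee_pos"],s["ft_force"])
W=cloud(d,c); blobs(p,W,np.ones(d.shape,bool))
p,d,c,s=cam("scene"); W=cloud(d,c); b=np.zeros(d.shape,bool); b[150:220,210:300]=1; blobs(p,W,b,"scene")
```

```text
14.075 [0.49684783 0.17985288 0.04549198] [ 0.89669769 -7.34601524  1.38584858]
 red [304 237  15  76 669] [311.2 271.8] [0.4825 0.1961 0.063 ] [0.413 0.183 0.032] [0.503 0.199 0.188]
 brass [ 404  231   59   51 1332] [425.1 248.2] [0.4895 0.262  0.0239] [0.413 0.183 0.013] [0.514 0.29  0.188]
 brass [439 270  39  35 560] [454.6 283.6] [0.4945 0.2641 0.0547] [0.413 0.183 0.051] [0.509 0.277 0.188]
 brass [386 288  31  15 287] [402.2 292.7] [0.5165 0.2519 0.0274] [0.51  0.244 0.024] [0.526 0.262 0.047]
 brass [375 314  30  14 235] [388.4 320.1] [0.5157 0.235  0.0545] [0.413 0.183 0.05 ] [0.52  0.243 0.188]
 green [ 409  249   77  125 5111] [443.1 306.2] [0.5143 0.2628 0.0516] [0.413 0.183 0.04 ] [0.553 0.281 0.188]
scene brass [245 172  10   7  42] [248.7 174.7] [0.4906 0.2664 0.0236] [0.481 0.249 0.015] [0.511 0.287 0.046]
scene green [243 165  14   8  45] [249.5 168.8] [0.4903 0.2574 0.0494] [0.481 0.192 0.024] [0.512 0.319 0.1  ]
```

Emit:
{"fn": "play_rows", "kwargs": {
  "plan": "-1 0 0.003 0 0; -1 0 0.003 0 0; -1 0 0 0 0"
}}

```text
time: 14.55
ee_pos: [0.4971, 0.1856, 0.0455]
tcp_rot: [0.016, 1.0, -0.001, 0.0]
ft_force: [1.2, -8.4, 1.7]
opening: -0.0003
finger_force: 4.1
```

Emit:
{"fn": "play_rows", "kwargs": {
  "plan": "-1 0 0.002 0 0; -1 0 0 0 0"
}}

```text
time: 14.8
ee_pos: [0.4972, 0.1875, 0.0455]
tcp_rot: [0.016, 1.0, -0.001, 0.0]
ft_force: [1.2, -8.7, 2.7]
opening: 0.0003
finger_force: 4.2
```

Emit:
{"fn": "play_rows", "kwargs": {
  "plan": "-1 0 -0.004 0 0; -1 0 -0.004 0 0; -1 0 -0.004 0 0; -1 0 -0.006 0 0; -1 0 0 0 0; -1 0 -0.02 0 0; -1 0 -0.02 -0.03 0; -1 0 0 -0.06 0; -1 0.03 0 -0.06 0; -1 0.03 0 -0.03 0; -1 0.02 0 0 0; -1 0 0 0 0"
}}

```text
time: 16.3
ee_pos: [0.416, 0.1331, 0.2211]
tcp_rot: [0.015, 1.0, 0.0, -0.0]
ft_force: [-0.9, -0.1, -0.1]
opening: -0.0002
finger_force: 0.0
```

Run:
```python
from h import *
p,d,c,s=cam("wrist")
print(s["time"],s["ee_pos"],s["ft_force"])
W=cloud(d,c); blobs(p,W,np.ones(d.shape,bool))
p,d,c,s=cam("scene"); W=cloud(d,c); b=np.zeros(d.shape,bool); b[150:220,210:300]=1; blobs(p,W,b,"scene")
```

```text
16.3 [0.41604677 0.1330698  0.22108962] [-0.88988055 -0.05418867 -0.09996297]
 red [330 243   7  40 192] [333.3 262.9] [0.4897 0.1914 0.0624] [0.478 0.189 0.026] [0.534 0.196 0.066]
 red [  0 406   4   6  17] [  1.1 407.9] [ 0.7038 -0.2475  0.0431] [ 0.702 -0.251  0.041] [ 0.706 -0.246  0.047]
 brass [379 239  29  25 316] [389.3 247.3] [0.4896 0.2605 0.0237] [0.333 0.136 0.014] [0.512 0.284 0.364]
 brass [395 257  16  16 105] [401.  262.9] [0.4947 0.2646 0.0546] [0.49  0.26  0.051] [0.509 0.276 0.058]
 brass [485 264   7  15  55] [488.8 271.2] [0.5234 0.3841 0.027 ] [0.333 0.136 0.019] [0.534 0.386 0.364]
 brass [370 267  14   5  39] [377.5 268.7] [0.5161 0.249  0.0277] [0.51  0.241 0.024] [0.521 0.258 0.045]
 brass [366 278  13   9  53] [371.  280.9] [0.5159 0.2346 0.0554] [0.513 0.23  0.05 ] [0.527 0.242 0.062]
 brass [  6 282  31  26 596] [ 21.1 294.1] [ 0.5499 -0.2017  0.0098] [ 0.333 -0.232 -0.001] [0.576 0.136 0.364]
 brass [ 78 322  27  24 504] [ 91.4 333.3] [ 0.6133 -0.124   0.0099] [ 0.333 -0.152 -0.001] [0.633 0.136 0.364]
 brass [526 335  18  12  63] [534.5 341. ] [0.6356 0.4691 0.0198] [0.634 0.465 0.007] [0.639 0.476 0.03 ]
 brass [  0 353  48  18 767] [ 21.5 361.4] [ 0.6481 -0.2228  0.0204] [ 0.333 -0.258  0.004] [0.663 0.136 0.364]
 green [ 381  249   33   58 1091] [396.1 278.5] [0.5205 0.2629 0.0515] [0.333 0.136 0.041] [0.553 0.281 0.364]
scene red [255 176  11  12  49] [259.8 181.2] [0.4939 0.1909 0.0554] [0.478 0.186 0.035] [0.511 0.194 0.066]
scene brass [260 169   4   3   9] [261.1 170.1] [0.5172 0.2324 0.0542] [0.515 0.23  0.051] [0.524 0.237 0.06 ]
scene brass [245 172  11   8  49] [249.1 175.1] [0.4909 0.2626 0.0235] [0.482 0.254 0.014] [0.511 0.282 0.04 ]
scene green [243 161  25  12  96] [254.5 166.2] [0.5124 0.2623 0.0507] [0.482 0.233 0.023] [0.547 0.318 0.071]
```

The pad rests 41.7 mm from home, which puts the slide on the pin, and the blank is still in the nest under the punch.

```bash
python3 -c "
from plant import arm
print(arm.sign_off())"
```

```text
the job is handed in; nothing more can be done
None
```

I pushed the blank fully into the nest, then pushed the slide past the stop pin and let go; it came back to rest about 41.7 mm from home (pin stop 42 mm) with the blank under the punch, and I handed the job in at about 16.4 s.

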